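# Lock a lidded pan in its bench holder with the clamp's extension bar

### The job

Lock the lidded steel pan in its bench holder: push the extension bar from the green board fully home into the red clamp lever's socket and swing the lever with it past the dead point to its stop, so that the pan is pressed against the fence. Then pull the bar out and lay it flat on the green board again. Feel your way without forcing the lever, never push lever or pan with the gripper, and leave the other things where they are.

Things in the scene. Friction and masses are not known exactly. Their poses are not given: they have to be found in the camera images.
- clamp: Bench holder with push clamp, fixed: base plate (325 x 210 x 10 mm, x = -40 to +285 mm), grey mechanism cover (95 x 80 mm, x = -30 to +65 mm, top 42 mm above the table) and a dark fence at the far end. Origin at table height under the lever's pivot; x axis points the way the plunger pushes the pan, from pivot to fence; z up.
- lever (a joint): Angle of the red lever about its upright pivot, anticlockwise from above; 0 = open (socket 67 degrees anticlockwise from the holder's x axis). A spring resists (up to about 1.5 N m) as far as the dead point and throws the lever back if let go before. The dead point lies anywhere from 0.95 to 1.45: feel for it. Past it the spring pulls the lever to a hard stop 0.12 further on and holds it.
- lever_pivot (a point): Point on the lever's pivot axis, at the height of the socket's centre line (58 mm above the table). Turns with the lever: its x axis runs outwards along the socket's centre line, its z axis is up.
- lever_mouth (a point): Centre of the open outer end of the lever's square socket, 90 mm from the pivot. The level, dead-straight socket is 19 mm square inside, 27 mm outside, 50 mm deep, open only at this end, no funnel. Same axes as lever_pivot.
- bar: Extension bar, 240 mm, 0.28 kg, lying level. Origin under the grip point, x axis to the shank's end, z up. Square rubber handle (30 x 30 mm) from x = -90 to +50 mm; round 16 mm shank with half-round end at +150 mm; square 30 mm collar at +92 to +100 mm. Fully home, the collar sits on the socket's mouth: grip point 190 mm from the pivot, shank end 40 mm.
- bar_grip (a point): Point on the bar's centre line, 15 mm above its underside, in the handle near the centre of mass: a good place to grip. Axes as the bar's.
- bar_tip (a point): End of the bar's shank on the centre line, 150 mm ahead of bar_grip. Axes as the bar's.
- board: Green plastic cutting board, 280 (its x) x 180 (its y) x 12 mm, fixed to the table; origin under its centre at table height. The bar lies on it at the start and belongs there again at the end.
- pan: Loose lidded steel pan, body 150 (x) x 160 (y) mm, rim 162 x 172 mm, 71 mm high, about 0.9 kg, standing on the holder's base plate between low side guides, a few mm short of the fence; origin under its centre. The clamp pushes it home; do not handle it.
- fence_face (a point): Centre of the fence face against which the pan must come to rest, axes as the holder's. With the pan home, the pan's origin is 75 mm from it.
- tray: Flat aluminium tray 300 x 180 x 16 mm on the other side, fixed. Bystander; origin under its centre.
- spoon: Steel spoon 200 mm long lying in the tray. Bystander.
- spatula: Spatula with black handle, 260 mm long, lying in the tray. Bystander.
- spice: Amber jar with red cap, 64 mm across, 100 mm high. Bystander; origin under its centre.
- cup: White cup, 80 mm across, 95 mm high. Bystander; origin under its centre.
Mind the look-alikes: they are no part of the job. Leave any blue look-alike of the pan alone.

How it is judged:
On the way, in this order (a step that is already met when the one before it is completed fails the run):
1. the bar is fully home in the socket of the still open lever (distance between bar_tip and lever_pivot below 0.044 m and x of bar_tip in the frame of lever_mouth below -0.046 m and value of joint lever below 0.15 rad), for 0.1 s.
2. the lever is swung over with the bar in its socket (value of joint lever above 1.02 rad and x of bar_tip in the frame of lever_mouth below -0.02 m and distance between bar_tip and lever_pivot below 0.075 m), for 0.2 s.
At the end, for the whole second after the job is handed in: The lever stays locked past its dead point (over 1.02 rad with nothing holding it), the pan stands against the fence (within 4 mm), and the bar lies flat and at rest on the green board (grip point within 100 mm along and 70 mm across of the board's centre), released (value of joint lever above 1.02 rad and horizontal distance between pan and fence_face below 0.079 m and x of bar in the frame of board between -0.1 and 0.1 m and y of bar in the frame of board between -0.07 and 0.07 m and contact force between bar and board above 0.5 N and height (world z) of bar_grip below 0.034 m and height (world z) of bar_tip between 0.018 and 0.036 m and linear speed of each of bar, pan below 0.02 m/s and velocity of joint lever between -0.05 and 0.05 rad/s); the robot touches nothing.
It fails at once if the lever is forced: more than 36 N between bar and lever (contact force between bar and lever above 36 N).
It fails at once if the gripper or arm pushes the lever itself (over 2 N) (contact force between any of the fingers, the arm and lever above 2 N).
It fails at once if the pan is pushed or handled by the robot or the bar (contact force between any of the fingers, the arm, bar and pan above 2 N).
It fails at once if a bystander is moved by more than 20 mm (distance of any of spoon, spatula, spice, cup from where it was at the start of the episode above 0.02 m).
It also fails if it takes over 72 s, if anything falls off the work surface, if the arm or the gripper's body presses on something with over 40 N, if the wrist force passes 120 N, or if a joint passes its speed limit or range.

### The arm

A 6-joint arm with a two-finger parallel gripper is mounted at the origin on the work surface. World frame = base frame: x ahead of the robot, y to its left, z up, the work surface at z = 0. Lengths are in m, angles in rad, forces in N, time in s.
With the tool pointing down it reaches from about 0.275 to 0.725 m from the base axis. Payload 15.9 kg.
Tool frame: the origin (TCP) lies midway between the tips of the shut fingers; the grasp point (between the pads) lies behind it (bot.grasp_offset is the z of the grasp point in the tool frame, in m); z points along the fingers, y is the direction in which the jaws open and shut (so a half turn about z gives the same grasp; the last joint's range is limited). The gripper opens to 85 mm and grips with 20 to 120 N. Pads are 22 mm wide; open, the fingers measure 114 mm over their backs; the gripper's body (76 mm by 85 mm) begins 54 mm behind the grasp point. The pads swing forward as they close: fully open they stand 13 mm farther back than shut.
Start: joints at [1.217, 0.213, -0.034, 1.323, 0, 1.571], TCP at [0.173, 0.469, 0.231] pointing down, gripper open.
Joint ranges: [-2.98, 2.98], [-0.74, 1.72], [-1.14, 1.35], [-2.1, 2.04], [-1.57, 1.44], [-3.14, 3.14]. Speed limits (rad/s): [1.89, 1.89, 2.39, 2.57, 3.14, 3.14].

### API

Orientations are given as a unit quaternion [x, y, z, w].
In Python, from cell import bot gives the robot as it stands.
- The arm moves only by the shell command python3 -m jog 'ROWS' [FORCE]. ROWS is JSON, a list that holds one entry, the list of rows, each a list of 7 numbers: the shift along the tool's x, y, z in units of 30 mm (1.0 is 30 mm), then the turn, a rotation vector about the tool's x, y, z in units of 6 degrees (1.0 is 6 degrees), then the closure in counts, from 0 (fully open) to 255 (shut). A call has 1 to 10 rows; each row is the pose to reach, as a shift and turn from the pose commanded when the call began, along the tool's axes at that moment; what a row does not reach only later rows make up. A row lasts 1/8 s, in which the tool goes at most 62.5 mm and 10.7 degrees, less where a joint would pass 70% of its speed; a pose out of reach is approached as far as the arm can. A call with a gripper value outside its range is refused whole. The fingers move at their own pace and stop on an object; FORCE is the grip in N (left out, the last holds). Time passes only in rows, so rows that repeat a pose let the fingers close. It gives the time, the measured TCP pose, the force and the opening at its end, in the units of the state.
- bot.observe(): the state, without advancing time (a new reading comes with each control period).
- bot.get_image(name): name is "scene" or "top" or "wrist"; returns (picture, depth): 420x560x3 uint8, red, green, blue; 420x560 float32, m along the optical axis (not along the pixel's ray), 0 where there is no reading.
- bot.camera_model(name): a dict with "fovy" (degrees; the focal length in pixels is half the picture's height over the tangent of half this angle, whatever the lens; pixels are square), "cx", "cy" (the principal point, pixels), "k1" (the pictures are not rectified: a ray, as slopes to the right and down, at radius r is drawn at 1 + k1 r^2 times it, then the intrinsics apply), "rvec" (rotation vector, rad) and "tvec" (3), from world to camera coordinates, as OpenCV has them. Camera axes: x right, y down, z forward; pixel columns grow to the right and rows downward; lengths in m; the calibration is good to about 2 mm. A picture is of the moment at which its call begins: read the wrist's pose just before it. camera_model takes no time and is no camera call; for the wrist camera it gives the pose at the moment of the call.
- bot.job_done(): hands the job in, once; it reports no verdict.
The state is a dict: "t": time; "q": joint angles; "qvel": joint speeds; "effort": joint torques, N m; "eef_pos": TCP position; "eef_rot": TCP orientation; "ft_force": force on the tool from outside, world axes, zero at the start; "torque": the same for the moment, N m; "gripper_width": opening from 0.0 (shut) to 1.0 (fully open).
Only numpy, scipy, OpenCV 4.12 (cv2) and the standard library are available. Lean on these libraries where they do the work, as an engineer would, in place of code of your own. Each camera call takes 0.05 s, during which the arm holds its last target. There are 200 camera calls.

## Working session

There is one attempt and no reset: what is moved stays moved. The work goes in short steps, Python scripts to look and compute and a shell command to move; the robot and the scene stay as the last step left them, time stands still between calls to the robot, and variables do not carry over. Pictures are saved under pics/ and viewed, about 8 in all and at most 12, crops included, and the job is handed in when it is done.

```bash
ls; mkdir -p pics; cat > h.py <<'E'
import numpy as np, cv2
from cell import bot
from scipy.spatial.transform import Rotation as R
def cam(n):
    m=bot.camera_model(n); f=210/np.tan(np.radians(m["fovy"])/2)
    return m,f
def unproj(n,u,v,m=None,d=None,z=None):
    if m is None: m=bot.camera_model(n)
    f=210/np.tan(np.radians(m["fovy"])/2)
    u=np.asarray(u,float);v=np.asarray(v,float)
    xd=(u-m["cx"])/f; yd=(v-m["cy"])/f; x,y=xd.copy(),yd.copy()
    for _ in range(20):
        s=1+m["k1"]*(x*x+y*y); x=xd/s;y=yd/s
    Rm=R.from_rotvec(np.ravel(m["rvec"])).as_matrix(); t=np.ravel(m["tvec"])
    ray=np.stack([x,y,np.ones_like(x)],-1)
    c=-Rm.T@t; w=ray@Rm
    if z is not None: d=(z-c[2])/w[...,2]
    return c+w*np.asarray(d)[...,None]
def proj(P,m):
    f=210/np.tan(np.radians(m["fovy"])/2)
    p=np.atleast_2d(P)@R.from_rotvec(np.ravel(m["rvec"])).as_matrix().T+np.ravel(m["tvec"])
    x=p[:,0]/p[:,2];y=p[:,1]/p[:,2];s=1+m["k1"]*(x*x+y*y)
    return np.c_[m["cx"]+f*x*s,m["cy"]+f*y*s]
def snap(n,tag):
    m=bot.camera_model(n); im,d=bot.get_image(n)
    cv2.imwrite(f"pics/{tag}.png",im[...,::-1]); np.savez(f"pics/{tag}.npz",im=im,d=d,m=m)
    return im,d,m
def load(tag):
    z=np.load(f"pics/{tag}.npz",allow_pickle=True); return z["im"],z["d"],z["m"].item()
E
python3 - <<'E'
from h import *
a=snap("top","top0");b=snap("scene","scene0")
print(a[2],b[2],bot.observe(),bot.grasp_offset)
E
```

```text
pics
{'fovy': 55.94225202605562, 'cx': 277.6542855962373, 'cy': 210.87268653575734, 'k1': 0.03472728010995015, 'rvec': array([ 2.15275746, -2.20083793,  0.12856826]), 'tvec': array([-0.01101481,  0.48097765,  1.00943263])} {'fovy': 55.929211604459105, 'cx': 282.1543929162082, 'cy': 203.96767171553773, 'k1': -0.08726729892622935, 'rvec': array([ 2.11804615,  0.95679949, -0.4237424 ]), 'tvec': array([-0.30059099, -0.18953347,  1.43927666])} {'t': 0.1, 'q': array([ 1.21700086e+00,  2.13306068e-01, -3.49582434e-02,  1.32350806e+00,
       -1.49574619e-05,  1.57079439e+00]), 'qvel': array([ 0.00080811, -0.00155929,  0.0028726 ,  0.00034532, -0.0003921 ,
       -0.00108492]), 'effort': array([ 1.17136857e-03, -6.87250042e+01,  4.87803948e+01,  1.22259400e-02,
        3.43808711e-05, -2.48586525e-05]), 'eef_pos': array([0.17313243, 0.46875352, 0.23088121]), 'eef_rot': array([ 1.75975593e-01,  9.84394409e-01, -4.81720768e-04, -7.85186451e-05]), 'ft_force': array([-0.74144464,  0.13460481,  0.20086835]), 'torque': array([ 0.00641924, -0.07087347, -0.05639157]), 'gripper_width': 1.0019434025269376} -0.0187
```

View pics/top0.png

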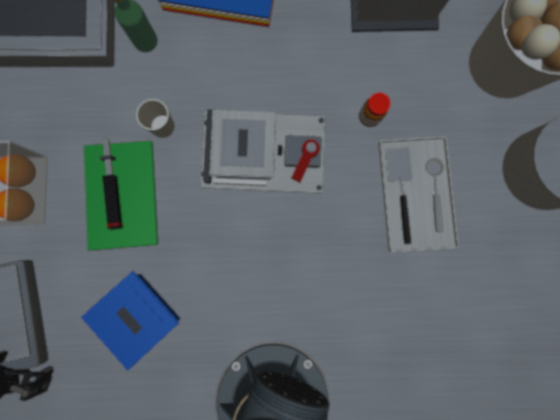

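View pics/scene0.png

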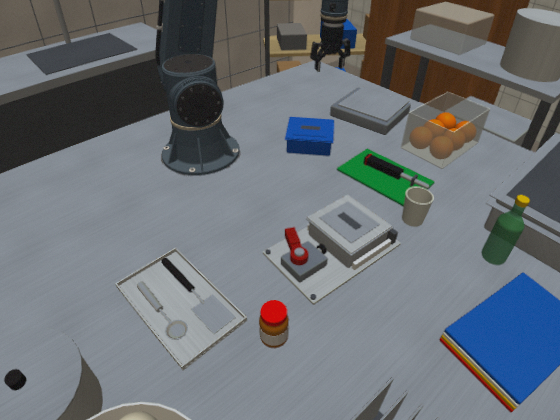

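Top view (camera up = +x, left = +y): the bar lies on the green board, handle (112,203), shank end (107,143). The red lever's pivot is at (310,148) and its socket mouth at (297,180). The pan is at (243,145), with the fence at its left.

Things that could be mistaken:
- For the bar: spatula (405,215) and spoon (437,205) in the tray, both rejected.
- For the lever: red spice cap (378,104), rejected.
- For the pan: blue box (130,320), rejected.

Next I'll measure and check a close crop.

```bash
python3 - <<'E'
from h import *
im,d,m=load("top0")
hsv=cv2.cvtColor(im,cv2.COLOR_RGB2HSV)
v,u=np.mgrid[:420,:560]
P=unproj("top",u,v,m,d=d)
H,S,V=[hsv[...,i].astype(int) for i in range(3)]
def rect(mask,name):
    p=P[mask][:,:2].astype(np.float32); r=cv2.minAreaRect(p); z=np.percentile(P[mask][:,2],[5,50,95])
    print(name,mask.sum(),np.round(r[0],4),np.round(r[1],4),round(r[2],1),np.round(z,4)); return r
box=lambda u0,u1,v0,v1:(u>=u0)&(u<u1)&(v>=v0)&(v<v1)
g=box(70,175,125,260)&(H>45)&(H<75)&(S>150); rect(g,"board")
b=box(80,160,125,240)&(P[...,2]>0.022); rect(b,"bar")
hd=b&(P[...,2]>0.035); rect(hd,"barhandle")
red=box(285,325,130,190)&((H<8)|(H>172))&(S>150); rect(red,"lever")
rt=red&(P[...,2]>0.062)
q=P[rt]; print(len(q)); 
base=box(195,335,100,200)&(P[...,2]>0.005)&(P[...,2]<0.02); rect(base,"plate")
pan=box(205,285,100,195)&(P[...,2]>0.06); rect(pan,"pan")
cov=box(275,330,125,175)&(P[...,2]>0.034)&(P[...,2]<0.048)&(S<60); rect(cov,"cover")
cv2.imwrite("pics/c1.png",np.hstack([cv2.resize(im[125:260,75:175],None,fx=4,fy=4,interpolation=3)[...,::-1],cv2.resize(im[80:215,235:335],None,fx=4,fy=4,interpolation=3)[...,::-1]]))
E
```

```text
board 5855 [0.5287 0.2402] [0.5    0.2845] 87.6 [0.0101 0.0132 0.0166]
bar 1195 [0.5545 0.2077] [0.4754 0.283 ] 80.5 [0.0273 0.0421 0.0944]
barhandle 940 [0.5528 0.2069] [0.4733 0.2798] 80.5 [0.0361 0.0431 0.0961]
lever 321 [ 0.5137 -0.0626] [0.0394 0.2994] 69.8 [0.0671 0.0708 0.0745]
318
plate 3046 [0.6522 0.0093] [0.3757 0.2711] 87.9 [0.007  0.0106 0.0145]
pan 4289 [0.5579 0.0688] [0.1623 0.3566] 87.2 [0.0762 0.0806 0.0841]
cover 745 [ 0.6394 -0.0806] [0.114  0.0801] 86.1 [0.0383 0.0423 0.0453]
```

View pics/c1.png

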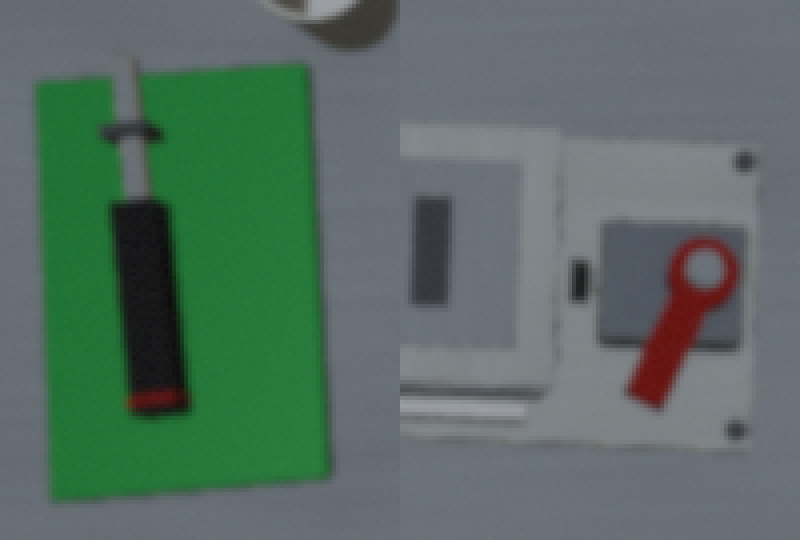

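The crop confirms the choice. The bar has a black handle with a red butt and a collar at crop (130,130). The lever has a round hub at crop (705,268) and its mouth at (645,395). Next I refine both with fixed-height projections, which avoid the depth outliers.

```bash
cat >> h.py <<'E'
def axisfit(p):
    c=p.mean(0); _,s,vt=np.linalg.svd(p-c); return c,vt[0]
def masks(im):
    hsv=cv2.cvtColor(im,cv2.COLOR_RGB2HSV); return [hsv[...,i].astype(int) for i in range(3)]
E
python3 - <<'E'
from h import *
im,d,m=load("top0"); H,S,V=masks(im); v,u=np.mgrid[:420,:560]
box=lambda u0,u1,v0,v1:(u>=u0)&(u<u1)&(v>=v0)&(v<v1)
def rect(mask,z,name):
    mask=cv2.morphologyEx(mask.astype(np.uint8),cv2.MORPH_OPEN,np.ones((2,2)))>0
    p=unproj("top",u[mask],v[mask],m,z=z)[:,:2]; r=cv2.minAreaRect(p.astype(np.float32))
    print(name,mask.sum(),np.round(r[0],4),np.round(r[1],4),round(r[2],1)); return p
rect(box(70,175,125,260)&(H>45)&(H<75)&(S>150),.012,"board")
p=rect(box(100,124,173,232)&((V<70)|(((H<8)|(H>172))&(S>120))),.042,"handle")
c,a=axisfit(p); a*=np.sign(a[0]); print("handle c",c,"yaw",np.degrees(np.arctan2(a[1],a[0])),"grip",c+.02*a)
red=box(285,325,130,190)&((H<8)|(H>172))&(S>130)
p=rect(red,.0715,"lever")
# socket part: lowest v
vv=v[red]; s=p[0:0]
q=unproj("top",u[red&(v>160)],v[red&(v>160)],m,z=.0715)[:,:2]; c,a=axisfit(q); a*=np.sign(-a[0])
print("sock c",c,"yaw",np.degrees(np.arctan2(a[1],a[0])), "ends",((p-c)@a).min(),((p-c)@a).max(),"mouth",c+a*((p-c)@a).max())
rect(box(195,335,100,200)&(S<40)&(V>120),.010,"plate")
P=unproj("top",u,v,m,d=d)
rect(box(205,285,100,195)&(P[...,2]>0.06)&(P[...,2]<.1),.08,"pan")
rect(box(283,326,130,172)&(P[...,2]>0.034),.042,"cover+lever")
print(V[110:115,210:215])
E
```

```text
board 5852 [0.532  0.3882] [0.2727 0.1739] 3.4
handle 786 [0.5098 0.3969] [0.1407 0.0366] 7.1
handle c [0.50902389 0.3967986 ] yaw 7.23168129576401 grip [0.52886479 0.39931623]
lever 361 [ 0.6021 -0.0939] [0.0397 0.1106] 62.1
sock c [ 0.57937658 -0.07989472] yaw 150.5935781564121 ends -0.08190861663969994 0.028623940084159454 mouth [ 0.55444059 -0.06584032]
plate 6046 [0.6363 0.0073] [0.3727 0.249 ] 88.8
pan 4267 [0.6457 0.0614] [0.1608 0.1708] 86.8
cover+lever 1171 [ 0.6267 -0.0895] [0.0967 0.0961] 88.1
[[ 68  79 100 117 126]
 [ 63  74 100 122 132]
 [ 62  76 101 123 132]
 [ 63  76 103 123 132]
 [ 63  79 103 124 132]]
```

```bash
cat >> h.py <<'E'
def Rd(yaw): # tool down, tool x at world angle yaw (deg)
    return R.from_euler("z",yaw,degrees=True)*R.from_euler("x",180,degrees=True)
def go(pos,yaw,start=None):
    """row (units) from start pose (pos,R) to TCP pos, tool-x yaw"""
    s=bot.observe()
    p0,r0=(s["eef_pos"],R.from_quat(s["eef_rot"])) if start is None else start
    return np.round(np.r_[r0.inv().apply(np.array(pos)-p0)/.03, np.degrees((r0.inv()*Rd(yaw)).as_rotvec())/6],3)
E
python3 - <<'E'
from h import *
s=bot.observe(); m=bot.camera_model("wrist")
Rm=R.from_rotvec(np.ravel(m["rvec"])); c=-Rm.inv().apply(np.ravel(m["tvec"]))
r=R.from_quat(s["eef_rot"]); print("cam in tool",r.inv().apply(c-s["eef_pos"]), "axes", (r.inv()*Rm.inv()).as_matrix().round(3),m["fovy"])
print("look lever",go([.53,-.05,.26],154))
print("look bar",go([.5,.38,.26],187))
E
```

```text
cam in tool [ 7.86044155e-02  2.41070074e-05 -1.42325362e-01] axes [[ 0.002 -0.951 -0.31 ]
 [ 1.     0.001  0.001]
 [-0.001 -0.31   0.951]] 59.33215445825543
look lever [-1.715e+01 -1.210e+01 -9.590e-01 -9.000e-03  1.000e-03  9.550e-01]
look bar [-1.1246e+01  9.9900e-01 -9.7100e-01 -9.0000e-03 -2.0000e-03 -4.5450e+00]
```

```bash
python3 -m jog '[[[-2.5,0.3,-0.9,0,0,-1,0],[-4.5,0.5,-0.97,0,0,-2,0],[-6.5,0.7,-0.97,0,0,-3,0],[-8.5,0.9,-0.97,0,0,-4,0],[-10,1,-0.97,0,0,-4.5,0],[-11.25,1,-0.97,0,0,-4.55,0],[-11.25,1,-0.97,0,0,-4.55,0],[-11.25,1,-0.97,0,0,-4.55,0],[-11.25,1,-0.97,0,0,-4.55,0]]]'
python3 - <<'E'
from h import *
im,d,m=snap("wrist","w1")
s=bot.observe(); print(s["t"],s["q"],s["eef_pos"],(R.from_quat(s["eef_rot"])*Rd(187).inv()).as_rotvec(degrees=True),s["ft_force"])
E
```

```text
t: 1.23
eef_pos: [0.4993, 0.3807, 0.2606]
eef_rot: [-0.062, 0.998, 0.0, -0.0]
ft_force: [-0.7, -0.1, -0.9]
gripper_width: 0.999
1.275 [6.51402842e-01 4.97420242e-01 4.44453796e-01 1.51757587e+00
 6.80583477e-05 5.27557691e-01] [0.49937775 0.38076275 0.26070561] [ 0.01191737 -0.0092195   0.095805  ] [-0.30785912  0.45361257 -0.14460816]
```

View pics/w1.png

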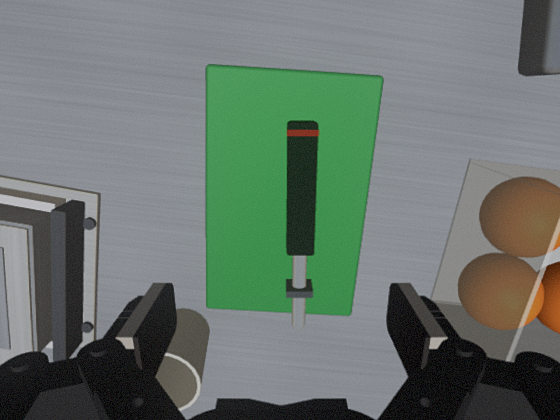

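The bar is clear in the wrist view: butt at (302,122), handle front at (300,255), collar at (299,288), tip at (298,326). The fingers at the bottom don't hide it.

```bash
python3 - <<'E'
from h import *
im,d,m=load("w1"); H,S,V=masks(im); v,u=np.mgrid[:420,:560]
b=(u>280)&(u<328)&(v>110)&(v<258)&((H<40)|(H>85)|(V<60))
b=cv2.morphologyEx(b.astype(np.uint8),cv2.MORPH_OPEN,np.ones((3,3)))>0
rows=np.arange(135,250); L=[];Rr=[]
for r in rows:
    c=np.where(b[r])[0]; L.append(c.min());Rr.append(c.max()+1)
rows=rows+.5
for z in (.042,):
    l=unproj("wrist",np.array(L),rows,m,z=z);r=unproj("wrist",np.array(Rr),rows,m,z=z)
    w=np.linalg.norm(l-r,axis=1); print("width",w.min(),np.median(w),w.max())
    c=(l+r)[:,:2]/2
    cc,a=axisfit(c); a*=np.sign(a[0]); print("yaw",np.degrees(np.arctan2(a[1],a[0])),cc)
vv=np.where(b.any(1))[0]; print(vv.min(),vv.max())
e=unproj("wrist",[302,301],[122,255],m,z=.042)[:,:2]; print("len",(e-cc)@a)
t=unproj("wrist",[298.],[326.],m,z=.027)[0][:2]; print("tip along",(t-cc)@a,"perp",(t-cc)@[-a[1],a[0]])
g=cc+a*((t-cc)@a-.15); print("grip from tip",g, "from handle centre", cc+a*(((e-cc)@a).mean()+.02))
bd=(H>45)&(H<75)&(S>100); p=unproj("wrist",u[bd],v[bd],m,z=.012)[:,:2]; print("board",cv2.minAreaRect(p.astype(np.float32)))
yaw=np.degrees(np.arctan2(a[1],a[0]))
print("row",go([*g,.0145],180+yaw))
E
```

```text
width 0.02800940987659394 0.028629417039780183 0.03085858483755584
yaw 6.976596876476023 [0.51352153 0.40306686]
121 254
len [-0.07041594  0.06794228]
tip along 0.16739770778263624 perp 0.00021561468604432144
grip from tip [0.53079042 0.40518006] from handle centre [0.53214577 0.40534591]
board ((0.6216868758201599, 0.3934652507305145), (0.45942580699920654, 0.7830476760864258), 7.135949611663818)
row [-1.138e+00  6.770e-01  8.207e+00  2.000e-03  2.000e-03  2.000e-02]
```

```bash
python3 -m jog '[[[-1.14,0.68,2,0,0,0,0],[-1.14,0.68,4,0,0,0,0],[-1.14,0.68,6,0,0,0,0],[-1.14,0.68,7.2,0,0,0,0],[-1.14,0.68,8,0,0,0.02,0],[-1.14,0.68,8.28,0,0,0.02,0],[-1.14,0.68,8.28,0,0,0.02,0]]]' 45
python3 -m jog '[[[0,0,0,0,0,0,90],[0,0,0,0,0,0,180],[0,0,0,0,0,0,255],[0,0,0,0,0,0,255],[0,0,0,0,0,0,255],[0,0,0,0,0,0,255]]]' 45
```

```text
t: 2.15
eef_pos: [0.5315, 0.405, 0.0125]
eef_rot: [-0.061, 0.998, 0.0, 0.0]
ft_force: [0.3, -0.6, 0.1]
gripper_width: 1.003
t: 2.9
eef_pos: [0.532, 0.4049, 0.0126]
eef_rot: [-0.06, 0.998, 0.0, 0.0]
ft_force: [-1.4, -0.6, 6.6]
gripper_width: 0.341
```

```bash
python3 -m jog '[[[0,0,-0.5,0,0,0,255],[0,0,-2,0,0,0,255],[0,0,-4,0,0,0,255],[0,0,-6,0,0,0,255],[0,0,-6.25,0,0,0,255],[0,0,-6.25,0,0,0,255]]]' 45
python3 - <<'E'
from h import *
s=bot.observe(); print(go([.6,.0,.2],155),s["ft_force"],s["torque"],s["gripper_width"])
E
```

```text
t: 3.65
eef_pos: [0.5317, 0.4047, 0.1998]
eef_rot: [-0.06, 0.998, 0.0, 0.0]
ft_force: [-0.3, 0.1, -3.6]
gripper_width: 0.346
[-6.3700e-01 -1.3665e+01 -1.2000e-02  4.0000e-03  3.0000e-03  5.3180e+00] [-0.32713576  0.09665505 -3.57680556] [-0.01293195  0.05485699 -0.01002418] 0.3457368500809489
```

```bash
python3 -m jog '[[[-0.1,-1.7,0,0,0,0.7,255],[-0.2,-3.5,0,0,0,1.4,255],[-0.3,-5.3,0,0,0,2.1,255],[-0.4,-7.1,0,0,0,2.8,255],[-0.5,-8.9,0,0,0,3.5,255],[-0.6,-10.7,0,0,0,4.2,255],[-0.64,-12.4,0,0,0,4.9,255],[-0.64,-13.66,0,0,0,5.32,255],[-0.64,-13.66,0,0,0,5.32,255],[-0.64,-13.66,0,0,0,5.32,255]]]' 45
python3 - <<'E'
from h import *
s=bot.observe();im,d,m=snap("wrist","w2")
print(s["eef_pos"],(R.from_quat(s["eef_rot"])*Rd(155).inv()).as_rotvec(degrees=True),s["gripper_width"],s["q"])
E
```

```text
t: 4.9
eef_pos: [0.5992, 0.0004, 0.1981]
eef_rot: [0.216, 0.976, -0.0, -0.001]
ft_force: [-0.1, 0.8, -2.3]
gripper_width: 0.344
[5.99248795e-01 3.73375537e-04 1.98132211e-01] [ 0.01376893  0.13637739 -0.00654238] 0.34400820061559106 [4.95816483e-04 4.30935828e-01 1.84352484e-01 1.32659308e+00
 2.41628880e-04 4.36942028e-01]
```

View pics/w2.png

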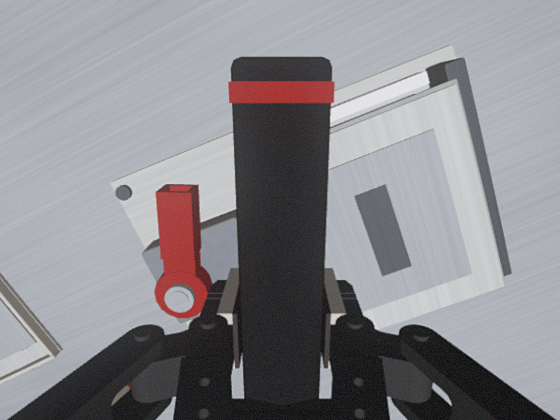

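The wrist view shows the lever clearly. The mouth's end face is at about (178,185–192), the socket runs down to the hub, and the pivot bolt is at (179,298). The bar's handle is square in the jaws, its axis vertical at u≈282. Now I fit both.

```bash
python3 - <<'E'
from h import *
im,d,m=load("w2"); H,S,V=masks(im); v,u=np.mgrid[:420,:560]
tcp=np.array([.59925,.00037,.19813])
red=((H<8)|(H>172))&(S>120)&(u>130)&(u<222)&(v>170)&(v<330)
P=unproj("wrist",u,v,m,d=d)
print("red top z",np.percentile(P[red][:,2],[5,25,50,75,95]))
print("V col178 rows 180-200",V[180:200,178], V[215,152:208])
# top face edges: rows 200..255, brightness step left & right
Vf=cv2.GaussianBlur(im[...,0].astype(float)-im[...,1],(3,3),0)
for r in (200,220,240,260): print(r,Vf[r,152:208:2].round().astype(int))
rows=np.arange(202,262); L=[];Rr=[]
for r in rows:
    c=np.where(red[r])[0]; L.append(c.min());Rr.append(c.max()+1)
for nm,E in (("L",L),("R",Rr)):
    q=unproj("wrist",np.array(E),rows+.5,m,z=.0715)[:,:2]; c,a=axisfit(q); a*=np.sign(-a[0]); print(nm,c,np.degrees(np.arctan2(a[1],a[0])))
l=unproj("wrist",np.array(L),rows+.5,m,z=.0715);r=unproj("wrist",np.array(Rr),rows+.5,m,z=.0715)
print("w",np.linalg.norm(l-r,axis=1)[::10])
# bolt
bolt=(S<60)&(V>140)&(u>160)&(u<198)&(v>280)&(v<318); print("bolt",bolt.sum(),u[bolt].mean(),v[bolt].mean(),np.median(P[bolt][:,2]))
hub=red|bolt; hub&=(v>285)
print("hub ext",u[hub].min(),u[hub].max(),v[hub].max())
# bar handle edges
for r in (120,160,200,240):
    c=np.where((V[r]<60)&(u[r]>200)&(u[r]<360))[0]; print(r,c.min(),c.max()+1, [unproj("wrist",x,r+.5,m,z=tcp[2]+.0144+.015).round(4) for x in (float(c.min()),float(c.max()+1))])
big=cv2.resize(im[165:325,130:230],None,fx=5,fy=5,interpolation=cv2.INTER_CUBIC)[...,::-1]; cv2.imwrite("pics/c2.png",big[:600] if 0 else cv2.resize(big,(375,600)))
E
```

```text
red top z [0.05435056 0.06837517 0.07022977 0.07138484 0.07224941]
V col178 rows 180-200 [205 203 206 206 128 134 168 168 168 171 171 117 121 172 168 169 169 169
 168 169] [202 200 201 206 209 179 168 167 169 168 170 168 167 165 165 166 166 167
 165 167 167 165 165 168 164 167 168 168 168 167 171 167 171 167 169 167
 168 168 168 167 112  88  91  94  96  93  93 125 188 208 203 202 200 200
 201 199]
200 [ -2  -5  50 101 100  99  99 100 101 101 101 102  99 100 101 101 102 100
 102  92  48  40  42  27   0  -2  -1  -2]
220 [ -1  -2   2  73 102 100 100 101  99 101 100 101 104 104 106 104 105 105
 104 104  74  44  44  41  11  -2  -1   0]
240 [ -1   1   2  24 100 106 104 104 105 105 106 106 108 108 108 108 108 108
 107 108 102  56  48  49  30  -2  -5  -4]
260 [ -4  -4  -4  -4  -1  26 102 107 106 109 108 107 108 108 109 109 110 110
 110 109 111  91  50  51  20  -6  -4  -4]
L [ 0.58055184 -0.09573368] 153.62739238463269
R [ 0.59369645 -0.06737379] 153.19738126757252
w [0.03061168 0.03087645 0.03114743 0.03221299 0.03171354 0.03040847]
bolt 670 177.58955223880596 300.8298507462687 0.07520296817235242
hub ext 155 209 317
120 234 329 [array([0.5289, 0.0178, 0.2275]), array([0.5409, 0.0436, 0.2275])]
160 235 328 [array([0.5397, 0.0127, 0.2275]), array([0.5518, 0.0386, 0.2275])]
200 237 326 [array([0.5514, 0.0074, 0.2275]), array([0.5634, 0.0331, 0.2275])]
240 238 325 [array([0.5638, 0.0015, 0.2275]), array([0.5759, 0.0275, 0.2275])]
```

View pics/c2.png

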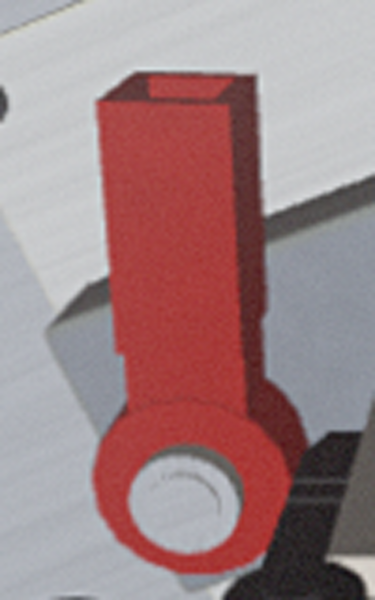

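```bash
python3 - <<'E'
from h import *
im,d,m=load("w2"); H,S,V=masks(im); v,u=np.mgrid[:420,:560]
f=(((H<8)|(H>172))&(S>120)&(V>145)); C=[];W=[]
for r in range(200,258):
    seg=f[r,150:215]; c=np.where(seg)[0]+150
    q=unproj("wrist",np.array([c.min(),c.max()+1.]),np.array([r+.5]*2),m,z=.0715)[:,:2]; C.append(q.mean(0)); W.append(np.linalg.norm(q[0]-q[1]))
C=np.array(C); c,a=axisfit(C); a*=np.sign(-a[0]); yaw=np.degrees(np.arctan2(a[1],a[0])); n=np.array([-a[1],a[0]])
print("yaw",yaw,"w",np.round(W[::8],4),"resid",np.std((C-c)@n))
cc=axisfit(C[20:40])
mo=unproj("wrist",178.,192.,m,z=.0715)[:2]; print("mouth s",(mo-c)@a,"perp",(mo-c)@n)
mouth=c+a*((mo-c)@a)
for z in (.0715,.074,.076):
    b=unproj("wrist",177.6,300.8,m,z=z)[:2]; print(z,"bolt from mouth",(b-mouth)@a,(b-c)@n)
hub=((((H<8)|(H>172))&(S>120)&(V>145))|((S<60)&(V>140)))&(v>268)&(v<320)&(u>150)&(u<212)
# hub circle from left/bottom edges of red
e=[]
for r in range(285,312):
    cc_=np.where(f[r,150:215])[0]+150; e.append((cc_.min(),r+.5))
e=np.array(e); q=unproj("wrist",e[:,0],e[:,1],m,z=.0715)[:,:2]
A=np.c_[2*q,np.ones(len(q))]; s=np.linalg.lstsq(A,(q**2).sum(1),rcond=None)[0]; print("hub circle",s[:2],np.sqrt(s[2]+s[:2]@s[:2]),"rel mouth",(s[:2]-mouth)@a,(s[:2]-c)@n)
piv=mouth-.09*a; print("mouth",mouth,"pivot",piv, "scene check:")
im2,d2,m2=load("scene0"); print(proj(np.r_[mouth,.0715],m2),proj(np.r_[piv,.0715],m2)); mt=load("top0")[2]; print(proj(np.r_[mouth,.0715],mt),proj(np.r_[piv,.0715],mt))
E
```

```text
yaw 153.27842081490573 w [0.026  0.0269 0.0263 0.0265 0.0267 0.0269 0.0271 0.0265] resid 0.00017702150170198995
mouth s 0.030052522689534324 perp -0.0033019937703687424
0.0715 bolt from mouth -0.09374209231150418 0.0023085047952326326
0.074 bolt from mouth -0.0922045924007397 0.0015542707370113581
0.076 bolt from mouth -0.09097459247212802 0.0009508834904343975
hub circle [ 0.6365226  -0.10889545] 0.020844237801425147 rel mouth -0.0889060090442677 -0.0002287499418950241
mouth [ 0.5570087 -0.0691227] pivot [ 0.63739689 -0.10959169] scene check:
[[289.10320727 227.51488911]] [[298.88554172 252.1342944 ]]
[[296.09847386 178.40260985]] [[311.16674173 146.82064572]]
```

```bash
cat >> h.py <<'E'
Y=153.28; A2=np.array([np.cos(np.radians(Y)),np.sin(np.radians(Y))]); N2=np.array([-A2[1],A2[0]])*-1  # N2=(.45,.893)
M=np.array([.5570,-.0691]); PIV=M-.09*A2
def tcpat(s): return M+A2*s-.0005*N2   # grip s from mouth
E
python3 - <<'E'
from h import *
print(N2,go([*tcpat(.17),.198],Y-.13),go([*tcpat(.17),.0436],Y-.13))
E
```

```text
[0.44963082 0.89321449] [ 5.962 -2.551  0.028 -0.006 -0.017  0.314] [ 5.953 -2.548  5.174 -0.006 -0.017  0.314]
```

```bash
python3 -m jog '[[[1.5,-0.6,0,0,0,0.1,255],[3.2,-1.3,0,0,0,0.2,255],[4.8,-2.05,0,0,0,0.31,255],[5.8,-2.5,0,0,0,0.31,255],[5.96,-2.55,1,0,0,0.31,255],[5.96,-2.55,2.6,0,0,0.31,255],[5.96,-2.55,4.2,0,0,0.31,255],[5.96,-2.55,5.1,0,0,0.31,255],[5.96,-2.55,5.17,0,0,0.31,255],[5.96,-2.55,5.17,0,0,0.31,255]]]' 45
python3 - <<'E'
from h import *
im,d,m=snap("wrist","w3"); snap("scene","s3")
s=bot.observe();print(s["t"],s["eef_pos"],s["ft_force"],s["torque"],go([*tcpat(.17),.0436],Y-.13),go([*tcpat(.14),.0436],Y-.13))
E
```

```text
t: 6.2
eef_pos: [0.4061, 0.0068, 0.0452]
eef_rot: [0.232, 0.973, 0.0, 0.0]
ft_force: [0.3, 0.5, -2.4]
gripper_width: 0.344
6.3 [0.40654917 0.00664979 0.04557344] [ 0.30161547 -0.9094744  -2.30344473] [ 0.00065093  0.02461018 -0.01784675] [ 0.052 -0.017  0.066  0.009  0.016  0.001] [-0.948 -0.015  0.067  0.009  0.016  0.001]
```

View pics/w3.png

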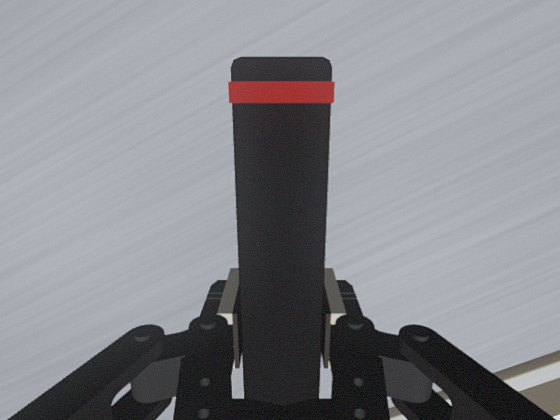

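The mouth is hidden under the hand here; only the handle shows, still square in the jaws. I'll check the scene camera crop.

```bash
python3 - <<'E'
from h import *
im,d,m=load("s3")
Ax=lambda s,z:proj(np.r_[M+A2*s,z],m)[0]
print("mouth",Ax(0,.058),"tip exp",Ax(.02,.058),"collar",Ax(.075,.058))
c=Ax(.05,.058).astype(int); u0,v0=c[0]-45,c[1]-35
big=cv2.resize(im[v0:v0+75,u0:u0+100],None,fx=8,fy=8,interpolation=cv2.INTER_CUBIC)[...,::-1].copy(); print(u0,v0); cv2.imwrite("pics/c3.png",big)
for i in range(3):
    bot.get_image("wrist"); print(bot.observe()["eef_pos"])
E
```

```text
mouth [289.00082953 231.1272065 ] tip exp [287.00605749 226.05490244] collar [281.78746386 212.78353624]
239 183
[0.40656476 0.00658027 0.04551133]
[0.40644056 0.00653367 0.04536705]
[0.40628912 0.00647619 0.04520008]
```

View pics/c3.png

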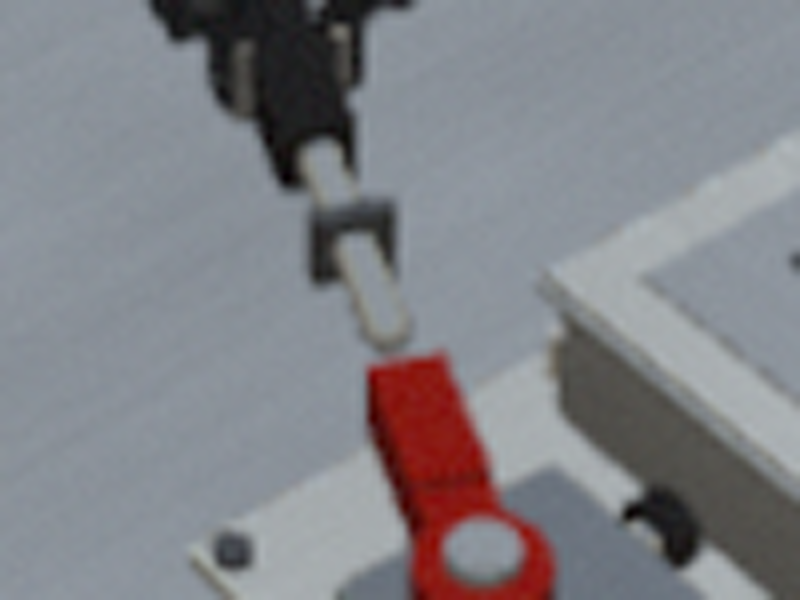

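In the crop the shank tip (388,340) sits in line with the socket, mouth at (408,362), and matches the expected tip pixel (384,344). I'll advance gently.

```bash
python3 -m jog '[[[-0.2,0,0.04,0,0,0,255],[-0.4,0,0.04,0,0,0,255],[-0.55,0,0.04,0,0,0,255],[-0.65,0,0.04,0,0,0,255],[-0.75,0,0.04,0,0,0,255],[-0.85,0,0.04,0,0,0,255],[-0.95,0,0.04,0,0,0,255],[-0.95,0,0.04,0,0,0,255]]]' 45
python3 - <<'E'
from h import *
s=bot.observe();print(s["t"],s["eef_pos"],s["ft_force"],s["torque"],go([*tcpat(.14),.0436],Y-.13),go([*tcpat(.10),.0436],Y-.13), (s["eef_pos"][:2]-M)@A2)
E
```

```text
t: 7.45
eef_pos: [0.4313, -0.0065, 0.0432]
eef_rot: [0.232, 0.973, 0.0, 0.0]
ft_force: [0.5, -0.4, -3.5]
gripper_width: 0.345
7.45 [ 0.43125251 -0.0065278   0.04321715] [ 0.4555663  -0.41659479 -3.51018529] [-0.01802107  0.0497131   0.02453442] [-0.015  0.005 -0.013  0.     0.001 -0.004] [-1.348e+00  9.000e-03 -1.300e-02  0.000e+00  1.000e-03 -4.000e-03] 0.14045386590543307
```

The tip is about 10 mm inside with no contact force. I'll continue.

```bash
python3 -m jog '[[[-0.2,0,-0.01,0,0,0,255],[-0.4,0,-0.01,0,0,0,255],[-0.6,0,-0.01,0,0,0,255],[-0.8,0,-0.01,0,0,0,255],[-0.95,0,-0.01,0,0,0,255],[-1.05,0,-0.01,0,0,0,255],[-1.15,0,-0.01,0,0,0,255],[-1.2,0,-0.01,0,0,0,255]]]' 45
python3 - <<'E'
from h import *
s=bot.observe();print(s["t"],s["eef_pos"],s["ft_force"],s["torque"],go([*tcpat(.10),.0436],Y-.13), (s["eef_pos"][:2]-M)@A2)
E
```

```text
t: 8.45
eef_pos: [0.4633, -0.0228, 0.0435]
eef_rot: [0.232, 0.973, 0.0, -0.0]
ft_force: [-0.3, 0.2, -3.0]
gripper_width: 0.343
8.45 [ 0.46327085 -0.02277457  0.04349964] [-0.34275746  0.16786665 -3.0120325 ] [0.01840151 0.04791318 0.01016711] [-0.152  0.009 -0.003  0.    -0.001 -0.004] 0.10454957743144772
```

Still free. Now I ease it home until the collar touches.

```bash
python3 -m jog '[[[-0.04,0,0,0,0,0,255],[-0.08,0,0,0,0,0,255],[-0.12,0,0,0,0,0,255],[-0.12,0,0,0,0,0,255]]]' 45
python3 -m jog '[[[-0.03,0,0,0,0,0,255],[-0.06,0,0,0,0,0,255],[-0.06,0,0,0,0,0,255]]]' 45
python3 - <<'E'
from h import *
s=bot.observe();print(s["t"],s["eef_pos"],s["ft_force"],s["torque"],go([*tcpat(.10),.0436],Y-.13), (s["eef_pos"][:2]-M)@A2)
E
```

```text
t: 8.95
eef_pos: [0.4664, -0.0244, 0.0435]
eef_rot: [0.232, 0.973, -0.0, -0.0]
ft_force: [-0.5, -0.7, -3.2]
gripper_width: 0.344
t: 9.32
eef_pos: [0.4665, -0.0246, 0.0431]
eef_rot: [0.232, 0.973, 0.0, -0.001]
ft_force: [-8.9, 5.4, 0.8]
gripper_width: 0.338
9.325 [ 0.46649405 -0.02464353  0.04307424] [-8.88409707  5.38747434  0.77543632] [0.86407056 1.41481976 0.19711253] [-0.028  0.016 -0.018 -0.002 -0.028  0.001] 0.10083023095856983
```

The collar contacts with about 10 N axial force at 100.8 mm from the mouth, where 100 was expected, so the bar is home. I release that pressure slightly and start the swing about the pivot (radius 191 mm).

```bash
python3 -m jog '[[[0.04,0,-0.01,0,0,0,255],[0.03,-0.17,-0.01,0,0,-0.25,255],[0.03,-0.33,-0.01,0,0,-0.5,255],[0.02,-0.5,-0.01,0,0,-0.75,255],[0,-0.67,-0.01,0,0,-1,255],[-0.04,-1,-0.01,0,0,-1.5,255],[-0.1,-1.32,-0.01,0,0,-2,255],[-0.1,-1.32,-0.01,0,0,-2,255]]]' 45
cat >> h.py <<'E'
def st():
    s=bot.observe(); r=R.from_quat(s["eef_rot"]); p=s["eef_pos"]; f=s["ft_force"]; 
    w=p[:2]-(PIV-.0005*0); th=(np.degrees(np.arctan2(w[1],w[0]))-Y+180)%360-180; x=r.apply([1,0,0]); ty=(np.degrees(np.arctan2(x[1],x[0]))-(Y-.13)+180)%360-180
    T=np.array([-w[1],w[0]])/np.linalg.norm(w)
    print("t",round(s["t"],2),"theta pos",round(th,2),"tool",round(ty,2),"rad",np.round(np.linalg.norm(w),4),"z",p[2].round(4),"Frad",round(f[:2]@w/np.linalg.norm(w),1),"Ftan",round(f[:2]@T,1),"Fz",f[2].round(1),"Mz",s["torque"].round(2),"grip",s["gripper_width"].round(3),"q6",s["q"][5].round(2))
E
python3 -c "from h import *;st()"
```

```text
t: 10.32
eef_pos: [0.4522, -0.0618, 0.0437]
eef_rot: [0.129, 0.992, 0.001, -0.0]
ft_force: [-2.9, 5.3, -3.4]
gripper_width: 0.341Traceback (most recent call last):
  File "<string>", line 1, in <module>
    from h import *;st()
                    ~~^^
  File "h.py", line 48, in st
    print("t",round(s["t"],2),"theta pos",round(th,2),"tool",round(ty,2),"rad",np.round(np.linalg.norm(w),4),"z",p[2].round(4),"Frad",round(f[:2]@w/np.linalg.norm(w),1),"Ftan",round(f[:2]@T,1),"Fz",f[2].round(1),"Mz",s["torque"].round(2),"grip",s["gripper_width"].round(3),"q6",s["q"][5].round(2))
                                                                                                                                                                                                                                                     ^^^^^^^^^^^^^^^^^^^^^^^^
AttributeError: 'float' object has no attribute 'round'
```

```bash
sed -i 's/s\["gripper_width"\].round(3)/round(s["gripper_width"],3)/' h.py; python3 -c "from h import *;st()"; python3 -m jog '[[[-0.01,-0.33,0,0,0,-0.5,255],[-0.035,-0.67,0,0,0,-1,255],[-0.08,-1,0,0,0,-1.5,255],[-0.14,-1.32,0,0,0,-2,255],[-0.22,-1.65,0,0,0,-2.5,255],[-0.31,-1.97,0,0,0,-3,255],[-0.31,-1.97,0,0,0,-3,255]]]' 45;python3 -c "from h import *;st()"
```

```text
t 10.32 theta pos 12.25 tool 12.04 rad 0.1912 z 0.0437 Frad 4.2 Ftan -4.4 Fz -3.4 Mz [1.21 0.58 0.4 ] grip 0.341 q6 0.12
t: 11.2
eef_pos: [0.4462, -0.121, 0.0436]
eef_rot: [-0.028, 1.0, 0.001, -0.0]
ft_force: [-2.1, 9.0, -2.6]
gripper_width: 0.344
t 11.2 theta pos 30.14 tool 30.06 rad 0.1915 z 0.0436 Frad 1.6 Ftan -9.1 Fz -2.6 Mz [1.65 0.39 0.85] grip 0.344 q6 -0.32
```

```bash
python3 -m jog '[[[-0.01,-0.33,0,0,0,-0.5,255],[-0.035,-0.67,0,0,0,-1,255],[-0.08,-1,0,0,0,-1.5,255],[-0.14,-1.32,0,0,0,-2,255],[-0.22,-1.65,0,0,0,-2.5,255],[-0.22,-1.65,0,0,0,-2.5,255]]]' 45;python3 -c "from h import *;st()"
```

```text
t: 11.95
eef_pos: [0.4556, -0.17, 0.0435]
eef_rot: [-0.158, 0.987, 0.001, -0.0]
ft_force: [-1.3, 8.4, -2.7]
gripper_width: 0.338
t 11.95 theta pos 45.1 tool 45.07 rad 0.1916 z 0.0435 Frad -1.4 Ftan -8.4 Fz -2.7 Mz [1.53 0.39 0.86] grip 0.338 q6 -0.68
```

```bash
python3 -m jog '[[[-0.01,-0.25,0,0,0,-0.38,255],[-0.02,-0.5,0,0,0,-0.75,255],[-0.04,-0.75,0,0,0,-1.12,255],[-0.08,-1,0,0,0,-1.5,255],[-0.08,-1,0,0,0,-1.5,255]]]' 45;python3 -c "from h import *;st()"
```

```text
t: 12.58
eef_pos: [0.4673, -0.1978, 0.0435]
eef_rot: [-0.235, 0.972, 0.001, -0.0]
ft_force: [-1.2, 6.8, -2.7]
gripper_width: 0.342
t 12.57 theta pos 54.13 tool 54.06 rad 0.1916 z 0.0435 Frad -2.0 Ftan -6.6 Fz -2.7 Mz [1.25 0.26 0.7 ] grip 0.342 q6 -0.88
```

The force is past its peak and falling. I'll go on in small steps.

```bash
python3 -m jog '[[[-0.01,-0.17,0,0,0,-0.25,255],[-0.01,-0.33,0,0,0,-0.5,255],[-0.02,-0.5,0,0,0,-0.75,255],[-0.04,-0.67,0,0,0,-1,255],[-0.04,-0.67,0,0,0,-1,255]]]' 45;python3 -c "from h import *;st()"
```

```text
t: 13.2
eef_pos: [0.4776, -0.2151, 0.0435]
eef_rot: [-0.286, 0.958, 0.001, -0.0]
ft_force: [-1.8, 5.9, -2.8]
gripper_width: 0.342
t 13.2 theta pos 60.16 tool 60.05 rad 0.1915 z 0.0435 Frad -1.7 Ftan -5.9 Fz -2.8 Mz [1.07 0.19 0.57] grip 0.342 q6 -1.0
```

```bash
python3 -m jog '[[[-0.01,-0.17,0,0,0,-0.25,255],[-0.01,-0.33,0,0,0,-0.5,255],[-0.02,-0.5,0,0,0,-0.75,255],[-0.03,-0.6,0,0,0,-0.9,255],[-0.03,-0.6,0,0,0,-0.9,255]]]' 45;python3 -c "from h import *;st()"
```

```text
t: 13.82
eef_pos: [0.4882, -0.2299, 0.0436]
eef_rot: [-0.33, 0.944, 0.0, -0.0]
ft_force: [-2.0, 4.0, -3.2]
gripper_width: 0.344
t 13.82 theta pos 65.63 tool 65.39 rad 0.1917 z 0.0436 Frad -1.0 Ftan -4.4 Fz -3.2 Mz [0.75 0.19 0.41] grip 0.344 q6 -1.11
```

```bash
python3 -m jog '[[[-0.01,-0.17,0,0,0,-0.25,255],[-0.01,-0.33,0,0,0,-0.5,255],[-0.02,-0.5,0,0,0,-0.75,255],[-0.03,-0.6,0,0,0,-0.9,255],[-0.03,-0.6,0,0,0,-0.9,255]]]' 45;python3 -c "from h import *;st()"
```

```text
t: 14.45
eef_pos: [0.5005, -0.244, 0.0438]
eef_rot: [-0.374, 0.927, -0.0, 0.0]
ft_force: [-0.2, 1.5, -3.5]
gripper_width: 0.346
t 14.45 theta pos 71.19 tool 70.77 rad 0.1919 z 0.0438 Frad -0.9 Ftan -1.2 Fz -3.5 Mz [0.21 0.19 0.18] grip 0.346 q6 -1.22
```

```bash
python3 -m jog '[[[0,-0.11,0,0,0,-0.17,255],[-0.01,-0.22,0,0,0,-0.33,255],[-0.01,-0.33,0,0,0,-0.5,255],[-0.02,-0.45,0,0,0,-0.67,255],[-0.02,-0.45,0,0,0,-0.67,255]]]' 45;python3 -c "from h import *;st()"
```

```text
t: 15.08
eef_pos: [0.5105, -0.2534, 0.0439]
eef_rot: [-0.406, 0.914, -0.0, 0.0]
ft_force: [1.3, -1.2, -2.3]
gripper_width: 0.347
t 15.07 theta pos 75.29 tool 74.8 rad 0.1918 z 0.0439 Frad 0.1 Ftan 1.7 Fz -2.3 Mz [-0.28 -0.26 -0.18] grip 0.347 q6 -1.3
```

Ftan reversed sign between 71° and 75°, so the dead point is at about 73° (1.27 rad). The stop should be near 80°. I'll follow the lever there gently.

```bash
python3 -m jog '[[[0,-0.11,0,0,0,-0.17,255],[-0.01,-0.22,0,0,0,-0.33,255],[-0.01,-0.33,0,0,0,-0.5,255],[-0.01,-0.33,0,0,0,-0.5,255]]]' 45;python3 -c "from h import *;st()"
```

```text
t: 15.58
eef_pos: [0.5176, -0.2594, 0.0437]
eef_rot: [-0.43, 0.903, 0.0, -0.0]
ft_force: [-0.2, 0.2, -2.6]
gripper_width: 0.34
t 15.57 theta pos 78.07 tool 77.83 rad 0.1918 z 0.0437 Frad -0.0 Ftan -0.2 Fz -2.6 Mz [-0.06  0.03 -0.01] grip 0.34 q6 -1.35
```

```bash
python3 -m jog '[[[0,-0.11,0,0,0,-0.17,255],[-0.01,-0.22,0,0,0,-0.33,255],[-0.01,-0.22,0,0,0,-0.33,255]]]' 45;python3 -c "from h import *;st()"
```

```text
t: 15.95
eef_pos: [0.5229, -0.2633, 0.0437]
eef_rot: [-0.446, 0.895, 0.0, -0.0]
ft_force: [-0.9, -0.1, -1.8]
gripper_width: 0.34
t 15.95 theta pos 80.04 tool 79.81 rad 0.1916 z 0.0437 Frad 0.6 Ftan -0.6 Fz -1.8 Mz [0.12 0.13 0.14] grip 0.34 q6 -1.39
```

```bash
python3 -m jog '[[[0,-0.05,0,0,0,-0.07,255],[0,-0.1,0,0,0,-0.15,255],[0,-0.1,0,0,0,-0.15,255]]]' 45;python3 -c "from h import *;st()"
```

```text
t: 16.32
eef_pos: [0.5248, -0.2648, 0.0436]
eef_rot: [-0.453, 0.892, 0.001, -0.0]
ft_force: [-4.6, 3.0, -1.7]
gripper_width: 0.342
t 16.32 theta pos 80.77 tool 80.72 rad 0.1918 z 0.0436 Frad 0.3 Ftan -5.5 Fz -1.7 Mz [0.53 0.92 0.57] grip 0.342 q6 -1.41
```

Firm stop: +5.5 N within 0.7°, with the lever free between 78° and 80°. I centre the bar in the socket and pull it straight out.

```bash
python3 -m jog '[[[0,0.08,0,0,0,0.12,255],[0,0.17,0,0,0,0.26,255],[0,0.17,0,0,0,0.26,255]]]' 45;python3 -c "from h import *;st()"
python3 -m jog '[[[0.1,0,0,0,0,0,255],[0.2,0,0,0,0,0,255],[0.3,0,0,0,0,0,255],[0.4,0,0,0,0,0,255],[0.5,0,0,0,0,0,255]]]' 45;python3 -c "from h import *;st()"
```

```text
t: 16.7
eef_pos: [0.5214, -0.2622, 0.044]
eef_rot: [-0.44, 0.898, -0.0, 0.0]
ft_force: [-1.2, -0.4, -3.3]
gripper_width: 0.343
t 16.7 theta pos 79.48 tool 79.09 rad 0.1917 z 0.044 Frad 1.1 Ftan -0.7 Fz -3.3 Mz [0.   0.04 0.05] grip 0.343 q6 -1.38
t: 17.32
eef_pos: [0.5119, -0.2742, 0.0438]
eef_rot: [-0.44, 0.898, -0.0, -0.0]
ft_force: [-0.5, 0.1, -2.0]
gripper_width: 0.344
t 17.32 theta pos 79.39 tool 79.11 rad 0.207 z 0.0438 Frad 0.2 Ftan -0.4 Fz -2.0 Mz [-0.01  0.03  0.05] grip 0.344 q6 -1.4
```

```bash
python3 -m jog '[[[0.25,0,0,0,0,0,255],[0.5,0,0,0,0,0,255],[0.75,0,0,0,0,0,255],[1,0,0,0,0,0,255],[1.3,0,0,0,0,0,255],[1.7,0,0,0,0,0,255],[2.1,0,0,0,0,0,255],[2.5,0,0,0,0,0,255],[2.6,0,-0.5,0,0,0,255]]]' 45;python3 -c "from h import *;st()"
python3 -m jog '[[[0,0,-1,0,0,0,255],[0,0,-2.5,0,0,0,255],[0,0,-4,0,0,0,255],[0,0,-5,0,0,0,255],[0,0,-5,0,0,0,255]]]' 45
python3 - <<'E'
from h import *
st(); im,d,m=snap("wrist","w4")
s=bot.observe()
print(s["q"],go([.45,-.02,.21],155),go([.5313,.4052,.0126],187), go([.5313,.4052,.19],187))
E
```

```text
t: 18.45
eef_pos: [0.463, -0.3359, 0.0585]
eef_rot: [-0.44, 0.898, 0.001, -0.001]
ft_force: [0.4, 0.1, -2.2]
gripper_width: 0.341
t 18.45 theta pos 79.1 tool 79.06 rad 0.2857 z 0.0585 Frad -0.3 Ftan 0.2 Fz -2.2 Mz [-0.03 -0.04 -0.01] grip 0.341 q6 -1.54
t: 19.08
eef_pos: [0.4654, -0.3363, 0.212]
eef_rot: [-0.441, 0.898, -0.002, 0.001]
ft_force: [0.7, -0.2, -3.2]
gripper_width: 0.344
t 19.07 theta pos 79.53 tool 79.13 rad 0.2846 z 0.212 Frad -0.3 Ftan 0.7 Fz -3.2 Mz [-0.04  0.01 -0.02] grip 0.344 q6 -1.54
[-6.25774477e-01  3.68547485e-01  1.21905619e-01  1.32202508e+00
  7.96931421e-05 -1.53821414e+00] [-8.026  6.829 -0.016 -0.016  0.015 12.88 ] [-2.0895e+01  1.3371e+01  6.5520e+00 -1.9000e-02  9.0000e-03  7.5460e+00] [-2.0895e+01  1.3359e+01  6.3800e-01 -1.9000e-02  9.0000e-03  7.5460e+00]
```

The bar is out, the hand is clear and nothing resisted. I'm carrying it back to the board at height.

```bash
python3 -m jog '[[[-1.05,0.67,0,0,0,0.38,255],[-2.5,1.6,0,0,0,0.9,255],[-3.9,2.5,0,0,0,1.4,255],[-5.3,3.4,0,0,0,1.9,255],[-6.7,4.3,0,0,0,2.4,255],[-8.1,5.2,0,0,0,2.9,255],[-9.5,6.1,0,0,0,3.4,255],[-10.9,7,0,0,0,3.95,255],[-11.9,7.6,0,0,0,4.3,255],[-12.5,8,0,0,0,4.5,255]]]' 45
python3 - <<'E'
from h import *
snap("top","top4"); st(); print(go([.525,.399,.19],187))
E
```

```text
t: 20.38
eef_pos: [0.5031, 0.1095, 0.2075]
eef_rot: [-0.219, 0.976, 0.0, -0.001]
ft_force: [0.7, -0.2, -2.1]
gripper_width: 0.341
t 20.43 theta pos -31.98 tool 52.14 rad 0.2582 z 0.2074 Frad 2.3 Ftan 0.9 Fz -2.8 Mz [0.13 0.15 0.01] grip 0.344 q6 -0.22
[-4.757  8.367  0.586  0.011 -0.018  3.049]
```

```bash
python3 -m jog '[[[-0.6,1.1,0.1,0,0,0.4,255],[-1.4,2.4,0.2,0,0,0.9,255],[-2.2,3.8,0.3,0,0,1.4,255],[-3,5.2,0.4,0,0,1.9,255],[-3.8,6.6,0.5,0,0,2.4,255],[-4.4,7.7,0.58,0,0,2.8,255],[-4.75,8.35,0.58,0,0,3.05,255],[-4.75,8.35,0.58,0,0,3.05,255],[-4.75,8.35,0.58,0,0,3.05,255]]]' 45
python3 - <<'E'
from h import *
s=bot.observe(); print(s["eef_pos"],s["ft_force"],go([.525,.399,.0135],187))
im,d,m=load("top4"); t0,_,_=load("top0")
cv2.imwrite("pics/c4.png",np.hstack([cv2.resize(x[85:205,195:335],None,fx=2.8,fy=2.8,interpolation=2)[...,::-1] for x in (t0,im)]))
E
```

```text
t: 21.55
eef_pos: [0.5256, 0.3944, 0.1906]
eef_rot: [-0.061, 0.998, -0.0, -0.001]
ft_force: [0.3, -0.3, -2.1]
gripper_width: 0.34
[0.52562396 0.39437096 0.19061506] [ 0.34155691 -0.29389837 -2.14079789] [-5.000e-03  1.610e-01  5.904e+00 -8.000e-03 -1.100e-02 -3.000e-03]
```

View pics/c4.png

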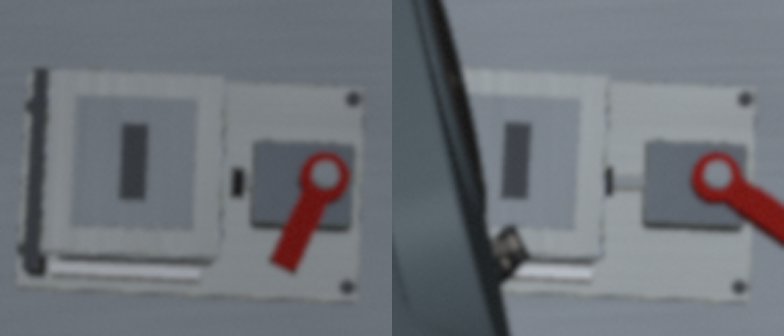

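The lever stays over, with its arm now pointing lower right from the hub at (718,177). The plunger rod is out and touching the pan. Now I lay the bar down.

```bash
python3 -m jog '[[[0,0.1,1,0,0,0,255],[0,0.16,2.5,0,0,0,255],[0,0.16,4,0,0,0,255],[0,0.16,5,0,0,0,255],[0,0.16,5.5,0,0,0,255],[0,0.16,5.75,0,0,0,255],[0,0.16,5.85,0,0,0,255],[0,0.16,5.85,0,0,0,255],[0,0.16,5.85,0,0,0,255]]]' 45
python3 -c "from h import *;st()"
```

```text
t: 22.68
eef_pos: [0.5257, 0.4002, 0.0167]
eef_rot: [-0.061, 0.998, 0.0, 0.0]
ft_force: [0.6, -0.2, -1.8]
gripper_width: 0.34
t 22.68 theta pos -50.92 tool 33.82 rad 0.5219 z 0.0167 Frad -0.3 Ftan -0.6 Fz -1.8 Mz [-0.01  0.01 -0.01] grip 0.34 q6 0.53
```

```bash
python3 -m jog '[[[0,0,0.05,0,0,0,255],[0,0,0.08,0,0,0,255],[0,0,0.08,0,0,0,255],[0,0,0.08,0,0,0,255]]]' 45
python3 -c "from h import *;st()"
```

```text
t: 23.18
eef_pos: [0.5253, 0.3999, 0.0135]
eef_rot: [-0.061, 0.998, -0.0, -0.0]
ft_force: [0.3, 0.6, -3.0]
gripper_width: 0.343
t 23.18 theta pos -50.87 tool 33.82 rad 0.5217 z 0.0135 Frad 0.5 Ftan -0.4 Fz -3.0 Mz [ 0.08  0.04 -0.01] grip 0.343 q6 0.53
```

```bash
python3 -m jog '[[[0,0,0.03,0,0,0,255],[0,0,0.04,0,0,0,255],[0,0,0.04,0,0,0,255]]]' 45
python3 -c "from h import *;st()"
```

```text
t: 23.55
eef_pos: [0.5254, 0.4, 0.0127]
eef_rot: [-0.061, 0.998, 0.0, 0.0]
ft_force: [-2.5, -1.8, 4.8]
gripper_width: 0.344
t 23.55 theta pos -50.88 tool 33.82 rad 0.5217 z 0.0127 Frad -1.2 Ftan 2.8 Fz 4.8 Mz [-0.27  0.37 -0.  ] grip 0.344 q6 0.53
```

The bar touches the board (Fz +4.8 N). I open slowly, then rise.

```bash
python3 -m jog '[[[0,0,0,0,0,0,85],[0,0,0,0,0,0,70],[0,0,-0.05,0,0,0,40],[0,0,-0.1,0,0,0,0],[0,0,-0.1,0,0,0,0],[0,0,-0.1,0,0,0,0]]]' 45
python3 -m jog '[[[0,0,-0.5,0,0,0,0],[0,0,-1.5,0,0,0,0],[0,0,-3,0,0,0,0],[0,0,-5,0,0,0,0],[1,0,-6.5,0,0,0,0],[1,0,-7.5,0,0,0,0],[1,0,-7.5,0,0,0,0],[1,0,-7.5,0,0,0,0]]]' 45
python3 - <<'E'
from h import *
im,d,m=snap("wrist","w5"); t,dt,mt=snap("top","top5"); t0=load("top0")[0]
s=bot.observe(); print(s["t"],s["eef_pos"],s["ft_force"],s["gripper_width"])
H,S,V=masks(im); v,u=np.mgrid[:420,:560]; P=unproj("wrist",u,v,m,d=d)
b=(u>230)&(u<350)&(v>60)&(v<330)&(V<70)&(P[...,2]>.03)&(P[...,2]<.06); q=unproj("wrist",u[b],v[b],m,z=.042)[:,:2]
print("handle",cv2.minAreaRect(q.astype(np.float32)),"z",np.percentile(P[b][:,2],[10,50,90]))
a=cv2.resize(im,(400,300)); c=cv2.resize(t[80:260,70:470],(800,360))[:300]
cv2.imwrite("pics/f5.png",np.vstack([np.hstack([a,cv2.resize(t,(400,300))]),c])[...,::-1])
E
```

```text
t: 24.3
eef_pos: [0.5253, 0.4, 0.0153]
eef_rot: [-0.061, 0.998, 0.0, 0.0]
ft_force: [-0.7, -0.1, 0.2]
gripper_width: 0.999
t: 25.3
eef_pos: [0.4955, 0.3962, 0.2402]
eef_rot: [-0.061, 0.998, -0.0, -0.0]
ft_force: [-0.4, 0.5, -0.1]
gripper_width: 1.001
25.4 [0.49526523 0.39597508 0.2393938 ] [-8.28045854e-01 -1.05926493e+00  5.41656466e-04] 0.9990338615113397
handle ((0.5274007320404053, 0.4000917971134186), (0.18306925892829895, 0.02876119315624237), 7.042524814605713) z [0.04062482 0.04176983 0.04278164]
```

View pics/f5.png

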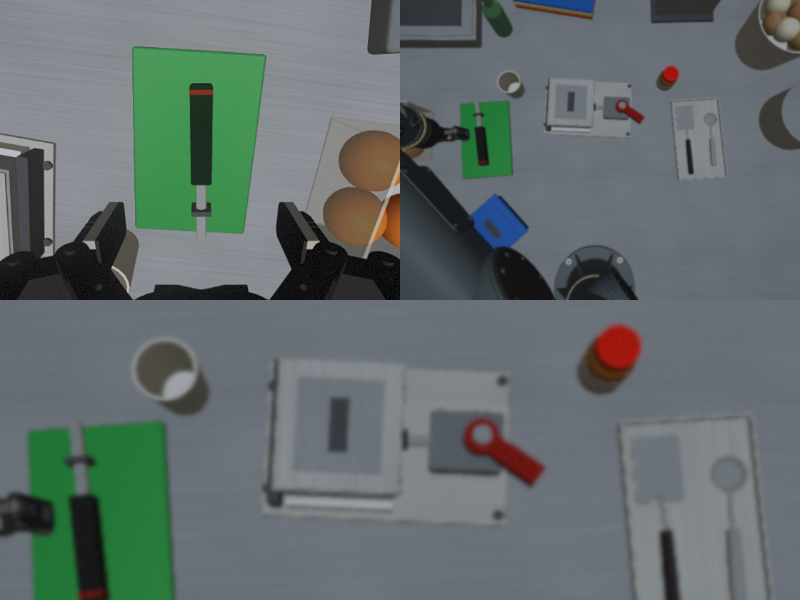

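The bar lies flat on the board, the lever is over, the pan sits against the fence, and the bystanders look untouched. One numeric check, then I hand in.

```bash
python3 - <<'E'
from h import *
t0,d0,m=load("top0");t1,d1,_=load("top5"); v,u=np.mgrid[:420,:560]
for n,(t,d) in {"before":(t0,d0),"after":(t1,d1)}.items():
    P=unproj("top",u,v,m,d=d); k=(u>205)&(u<285)&(v>100)&(v<195)&(P[...,2]>.072)&(P[...,2]<.09); print(n,"pan",unproj("top",u[k],v[k],m,z=.08).mean(0))
    H,S,V=masks(t); r=((H<8)|(H>172))&(S>130)&(u>285)&(u<350)&(v>130)&(v<190); q=unproj("top",u[r],v[r],m,z=.0715)[:,:2]-PIV; k=np.linalg.norm(q,axis=1)>.03; c=q[k].mean(0); print("lever yaw",np.degrees(np.arctan2(c[1],c[0])))
    for b in ((355,395,85,130),(130,175,93,135),(380,460,135,250)):
        a=[x[b[2]:b[3],b[0]:b[1]].astype(int) for x in (t0,t1)]
    print("bystander diff",[round(np.abs(t0[b[2]:b[3],b[0]:b[1]].astype(int)-t1[b[2]:b[3],b[0]:b[1]]).mean(),2) for b in ((355,395,85,130),(130,175,93,135),(380,460,135,250))])
print(bot.observe()["t"]); bot.job_done()
E
```

```text
before pan [0.64776022 0.06393203 0.08      ]
lever yaw 152.40384817333367
bystander diff [np.float64(1.25), np.float64(1.07), np.float64(1.14)]
after pan [0.64891167 0.07243875 0.08      ]
lever yaw -131.0708602033847
bystander diff [np.float64(1.25), np.float64(1.07), np.float64(1.14)]
25.4
the job is handed in; nothing more can be done
```

I carried out the whole task and handed it in at 25.4 s of the 72 s allowed; no verdict is reported.

**What I did**
- **Insertion:** I gripped the bar on the board and slid it into the open lever's socket. The collar seated 100.8 mm from the mouth (100 expected) with about 10 N of axial force.
- **Swing:** The tangential force at the wrist, read after each step, peaked at about 9 N. It reversed sign near 73° (about 1.27 rad), which I took as the dead point, and I felt the hard stop near 79–80°.
- **Return:** I pulled the bar out freely and laid it back on the green board.

**Last checks**
- **Lever:** by camera it turned 76.5° (about 1.34 rad) from its open position and stays there with nothing holding it. The wrist put the stop at about 79° (1.38 rad). Both are well over 1.02 rad.
- **Pan:** it moved about 8.5 mm toward the fence and appears to stand against it in the top view. I did not measure the remaining gap directly.
- **Bar:** it lies flat, with its top at about 42 mm as expected. It is near the board's centre and released.
- **Bystanders:** the image areas around the cup, the spice jar and the tray with the spoon and spatula are unchanged apart from noise.
- **Failed check:** the final bar outline fit gave a length of 183 mm instead of the handle's 140 mm, because it also caught the collar. I therefore judged the bar's position from its axis and the picture.

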